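# Start the engine from the run-stand console

### The arm

A 6-joint arm with a two-finger parallel gripper is mounted at the origin on the work surface. World frame = base frame: x ahead of the robot, y to its left, z up, the work surface at z = 0. Lengths are in mm, angles in rad, forces in N, time in s.
With the tool pointing down it reaches from about 250 to 775 mm from the base axis. Payload 4 kg.
Tool frame: the origin (TCP) lies at the very end of the fingers, on their centre line; the grasp point (between the pads) lies behind it (arm.pinch_z is the z of the grasp point in the tool frame, in mm); z points along the fingers, y is the direction in which the jaws open and shut (so a half turn about z gives the same grasp; the last joint's range is limited). The gripper opens to 85 mm and grips with 20 to 120 N. Pads are 22 mm wide; open, the fingers measure 114 mm over their backs; the gripper's body (76 mm by 85 mm) begins 54 mm behind the grasp point. The pads swing forward as they close: fully open they stand 13 mm farther back than shut.
Start: joints at [-1.393, 0.087, 1.371, -0, 1.684, -0.103], TCP at [152.415, -528.476, 231.341] pointing down, gripper open.
Joint ranges: [-3.1, 3.1], [-0.76, 2.03], [0.27, 2.55], [-1.08, 4.22], [0.17, 2.65], [-2.57, 2.57]. Speed limits (rad/s): [2.79, 2.79, 3.14, 3.14, 3.14, 3.14].

### API

Orientations are given as a unit quaternion [w, x, y, z].
In Python, from station import sensors, grab_frame, sign_off, arm gives the robot as it stands.
- The arm moves only by the tool apply_moves, never from a script. Its argument "commands" is text: rows parted by semicolons, each of 7 numbers parted by spaces: the opening, from -1 (shut) to 1 (fully open), so that 0 is half open, then the shift along the world's x, y, z in mm, then the turn, a rotation vector about the world's x, y, z in degrees. In form: jaw tx ty tz wx wy wz; .... A call has 1 to 5 rows; each row shifts and turns the commanded pose from where the row before left it; what a row does not reach is not made up. A row lasts 1/8 s, in which the tool goes at most 62.5 mm and 10.7 degrees, less where a joint would pass 70% of its speed; a pose out of reach is approached as far as the arm can. A call is refused whole if a number of a shift passes 62.5 or a number of a turn 10.7, either way. A call with a gripper value outside its range is refused whole. The fingers move at their own pace and stop on an object; the grip force is fixed at half the most. Time passes only in rows, so rows that do not move let the fingers close. It gives the time, the measured TCP pose, the force and the opening at its end, in the units of the state.
- sensors.get_obs(): the state, without advancing time (a new reading comes with each control period).
- grab_frame(name): name is "side" or "top" or "wrist"; returns a dict with "color" (420x560x3 uint8, blue, green, red), "depth" (420x560 float32, mm along the optical axis (not along the pixel's ray), 0 where there is no reading), "vfov" (degrees; the focal length in pixels is half the picture's height over the tangent of half this angle, whatever the lens; pixels are square), "cx", "cy" (the principal point, pixels), "k1" (the pictures are not rectified: a ray, as slopes to the right and down, at radius r is drawn at 1 + k1 r^2 times it, then the intrinsics apply), "R" (3x3) and "t" (3): a world point X has camera coordinates R X + t. Camera axes: x right, y down, z forward; pixel columns grow to the right and rows downward; lengths in mm; the calibration is good to about 2 mm. A picture is of the moment at which its call begins.
- sign_off(): hands the job in, once; it reports no verdict.
The state is a dict: "clock": time; "joint_pos": joint angles; "qd": joint speeds; "joint_torque": joint torques, N m; "tool_pos": TCP position; "ee_rot": TCP orientation; "wrist_force": force on the tool from outside, world axes, zero at the start; "wrist_torque": the same for the moment, N m; "grip_width": finger opening in mm.
Only numpy, scipy, OpenCV 4.12 (cv2) and the standard library are available. Lean on these libraries where they do the work, as an engineer would, in place of code of your own. Each camera call takes 0.05 s, during which the arm holds its last target.

### The job

Start the engine from the run-stand console on the bench: press the red ignition rocker on, then the yellow fuel-pump rocker on (a rocker goes on by pressing down its end away from the robot, the one with the white bar), then push the green start button right in, keep it in for a full second to crank the engine, and let go. The red and yellow rockers must stay on; leave the blue fan rocker off and do not press the red emergency-stop mushroom. Do not pick up or shift any of the parts and tools lying about.

Things in the scene. Friction and masses are not known exactly. Their poses are not given: they have to be found in the camera images.
- console: dark steel desk console bolted down, 420 wide (y) x 260 deep (x), 45 high at the robot side, 104 behind. Origin: centre of underside; x points to the far side, y left, z up. Its face slopes up away from the robot at 0.26 rad. In one row 75 mm nearer than the origin: rockers (any order) at y +150, +85, +20, green start button at -65, emergency stop at -145. Loose parts stand on its 40 mm deep rear ledge.
- ignition (a joint): red ignition rocker switch, 44 long (up the slope) x 23 wide, standing 4 to 14 mm proud of the panel. 0 = off (near end down), 0.44 rad = on (far end down); counts as on above 0.34. Held by friction: it stays where it is left and yields at 3 to 4 N pressed at the middle of the far half (2 N at its end), up to a hard stop, so press until it will go no further.
- ignition_on (a point): where to press the red ignition rocker: top face, middle of its far (ON) half, near its white bar; 14 mm from the pivot, 8 mm short of the far end. Moves with it: off to on it sinks 5 mm and shifts 4 mm away. There the face slopes up away from the robot by 0.56 rad when off, 0.12 when on. When on, the far end is still 3.5 mm proud of the panel.
- fuel (a joint): yellow fuel-pump rocker switch, the same size and make as the red one. 0 = off (near end down), 0.44 rad = on (far end down); counts as on above 0.34. Held by friction: it stays where it is left and yields at 3 to 4 N pressed at the middle of the far half (2 N at its end), up to a hard stop, so press until it will go no further.
- fuel_on (a point): where to press the yellow fuel-pump rocker: top face, middle of its far (ON) half, near its white bar; 14 mm from the pivot, 8 mm short of the far end. Moves with it: off to on it sinks 5 mm and shifts 4 mm away. There the face slopes up away from the robot by 0.56 rad when off, 0.12 when on. When on, the far end is still 3.5 mm proud of the panel.
- fan (a joint): blue cooling-fan rocker switch, the same size and make as the others; off at the start and to be left off. 0 = off (near end down), 0.44 rad = on (far end down); counts as on above 0.34. Held by friction: it stays where it is left and yields at 3 to 4 N pressed at the middle of the far half (2 N at its end), up to a hard stop, so press until it will go no further.
- fan_on (a point): the middle of the top face of the far (ON) half of the blue fan rocker, as on the others. Not to be pressed.
- start (a joint): green round start button, cap 30 mm across, standing 10 mm proud of the panel in a steel ring; it slides in square to the sloping panel. Joint value 0 = out, 0.006 m = right in; it counts as pressed in beyond 0.0045 m. Springs back out when let go; 1.8 N to start moving, 6 N fully in, then a hard stop.
- start_top (a point): centre of the top face of the green start button's cap; moves with it (the face slopes with the panel, 0.26 rad).
- estop (a joint): red emergency-stop mushroom, 40 mm across, 32 mm proud of the panel, on a yellow disc 64 mm across. Joint value 0 = out, 0.005 m = in. Not to be pressed.
- estop_top (a point): centre of the top of the red emergency-stop mushroom.
- oil_filter: loose orange and white spin-on oil filter, upright, 76 mm across, 92 mm high, standing left of the console; origin at the centre of its underside
- piston: loose aluminium piston, 86 mm across, 52 mm high, upright right of the console; origin at the centre of its underside
- socket: loose chromed deep socket, 25 mm across, 64 mm high, standing on the console's ledge, left; origin at the centre of its underside
- filler_cap: loose black oil filler cap, 48 mm across, 25 mm high, lying on the console's ledge, right; origin at the centre of its underside
- wrench: loose steel wrench, 190 mm long, 8 mm thick, lying along the front of the console; origin at the middle of its underside, x along it
- plug_box: loose small blue and brown spark-plug carton, 28 x 28 x 85 mm, upright left of the console; origin at the centre of its underside
- spray_can: loose red spray can, 58 mm across, 150 mm high, upright right of the console; origin at the centre of its underside
Mind the look-alikes: they are no part of the job. Of the things that look like the oil_filter, the larger one is meant.

How it is judged (in metres and radians):
On the way, in this order (a step that is already met when the one before it is completed fails the run):
1. the ignition is switched on first, with the fuel pump still off (value of joint ignition above 0.34 rad and value of joint fuel below 0.1 rad and value of joint start below 0.003 m), for 0.1 s.
2. then the fuel pump is switched on, with the ignition still on (value of joint each of ignition, fuel above 0.34 rad and value of joint start below 0.003 m), for 0.1 s.
3. then the start button is pushed right in (over 4.5 of its 6 mm) and kept in for a second, both rockers on (0.9 s is enough) (value of joint each of ignition, fuel above 0.34 rad and value of joint start above 0.0045 m), for 0.9 s.
At the end, for the whole second after the job is handed in: The ignition and fuel-pump rockers are both on (joint above 0.34 of 0.44 rad), the start button has sprung back out (under 1 mm), the fan rocker is off, the emergency stop is out, and the parts and tools are at rest where they were (within 15 mm) (value of joint each of ignition, fuel above 0.34 rad and value of joint each of start, estop below 0.001 m and value of joint fan below 0.15 rad and distance of each of oil_filter, piston, socket, filler_cap, wrench, plug_box, spray_can from where it was at the start of the episode below 0.015 m and linear speed of each of oil_filter, piston, socket, filler_cap, wrench, plug_box, spray_can below 0.02 m/s); the robot touches nothing.
It fails at once if the fuel pump is switched on before the ignition (value of joint fuel above 0.3 rad and value of joint ignition below 0.1 rad).
It fails at once if the start button is pressed (over 3 mm) with the ignition or the fuel pump off (value of joint start above 0.003 m and value of joint any of ignition, fuel below 0.3 rad).
It fails at once if the blue fan rocker is pressed over (beyond 0.15 rad) (value of joint fan above 0.15 rad).
It fails at once if the emergency stop is pressed (over 2 mm) (value of joint estop above 0.002 m).
It fails at once if a part or tool lying about is shifted, lifted or knocked over (moved more than 15 mm or tipped more than 0.3 rad) (distance of any of oil_filter, piston, socket, filler_cap, wrench, plug_box, spray_can from where it was at the start of the episode above 0.015 m or angle between any of oil_filter, piston, socket, filler_cap, wrench, plug_box, spray_can's own z axis and vertical above 0.3 rad).
It also fails if it takes over 38 s, if anything falls off the work surface, if the arm or the gripper's body presses on something with over 40 N, if the wrist force passes 120 N, or if a joint passes its speed limit or range.

## Working session

There is one attempt and no reset: what is moved stays moved. The work goes in short steps, Python scripts to look and compute and a tool call to move; the robot and the scene stay as the last step left them, time stands still between calls to the robot, and variables do not carry over. Pictures are saved under pics/ and viewed, and the job is handed in when it is done.

Besides the shell and the picture viewer there is one more tool, called after "Emit:" as name(argument=value, ...) on one line, values as JSON. apply_moves: Moves the arm, as the interface text tells. Its arguments: {"type":"object","properties":{"commands":{"type":"string"}},"required":["commands"]}

```bash
mkdir -p pics
cat > h.py <<'E'
import numpy as np, cv2
from station import sensors, grab_frame, sign_off, arm
def K(f):
    fl=f["color"].shape[0]/2/np.tan(np.radians(f["vfov"])/2)
    return fl
def pt(f,u,v,w=2):
    fl=K(f);u0=int(round(u));v0=int(round(v))
    d=f["depth"][max(0,v0-w):v0+w+1,max(0,u0-w):u0+w+1];d=np.median(d[d>0])
    D=np.array([fl,fl]);x=np.array([(u-f["cx"])/fl,(v-f["cy"])/fl]);y=x.copy()
    for _ in range(20): y=x/(1+f["k1"]*(y@y))
    return f["R"].T@(np.array([y[0]*d,y[1]*d,d])-f["t"])
def px(f,X):
    c=f["R"]@np.array(X,float)+f["t"];s=c[:2]/c[2];s=s*(1+f["k1"]*(s@s))*K(f)
    return s+[f["cx"],f["cy"]]
E
python3 - <<'E'
from h import *
import pickle
for n in ["top","side","wrist"]:
    f=grab_frame(n); cv2.imwrite(f"pics/{n}0.png",f["color"]); pickle.dump(f,open(n+"0.pkl","wb"))
    print(n,f["vfov"],f["k1"],(-f["R"].T@f["t"]).round())
print(sensors.get_obs()); print(arm.pinch_z)
E
```

```text
top 51.396861435055854 -0.005519065673882111 [516.  27. 994.]
side 50.798694836630844 0.010908333896829095 [ 305. -685.  724.]
wrist 69.97189797136657 -0.06103123518915693 [ 225. -507.  373.]
{'clock': 0.15, 'joint_pos': array([-1.39313059e+00,  8.78286889e-02,  1.37191909e+00,  7.07947525e-06,
        1.68359174e+00, -1.03087108e-01]), 'qd': array([-0.00113255, -0.0027231 , -0.00318685,  0.00089925,  0.00109145,
       -0.00075276]), 'joint_torque': array([ 1.71416774e-03, -3.52374601e+01, -3.13679981e+01, -1.65976812e-04,
        8.04487994e-03, -1.93439359e-05]), 'tool_pos': array([ 152.33064712, -528.0890057 ,  230.3781731 ]), 'ee_rot': array([-8.72955982e-04,  9.90162966e-01,  1.39916184e-01, -2.90469908e-05]), 'wrist_force': array([0.37028371, 0.05323145, 0.45368223]), 'wrist_torque': array([ 0.00118983,  0.00945918, -0.01517646]), 'grip_width': 85.56121543673326}
-18.700000000000003
```

View pics/top0.png

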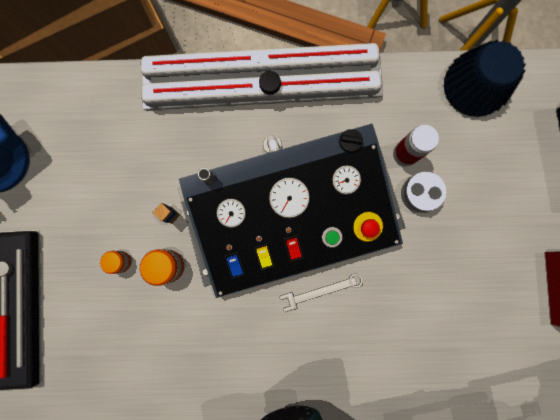

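View pics/side0.png

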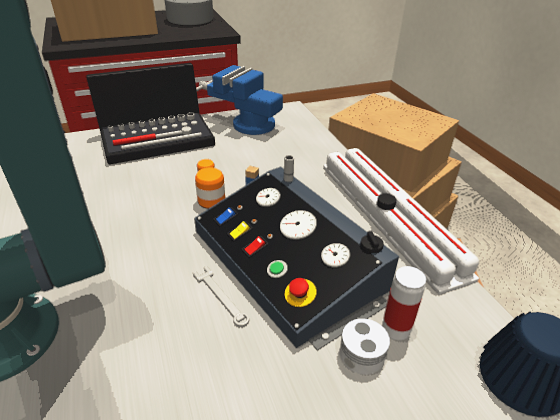

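Run:
```python
from h import *
import pickle
F={n:pickle.load(open(n+"0.pkl","rb")) for n in["top","side"]}
for n,f in F.items():
    hsv=cv2.cvtColor(f["color"],cv2.COLOR_BGR2HSV)
    box=(210,215,400,290) if n=="top" else (210,200,325,310)
    x0,y0,x1,y1=box
    m0=np.zeros(hsv.shape[:2],np.uint8); m0[y0:y1,x0:x1]=255
    for c,(a,b) in dict(blue=((105,150,60),(125,255,255)),yel=((22,150,100),(34,255,255)),green=((50,80,60),(85,255,255)),red=((0,170,80),(5,255,255))).items():
        m=cv2.inRange(hsv,a,b)&m0
        N,l,s,ce=cv2.connectedComponentsWithStats(m)
        for i in range(1,N):
            if s[i,4]>40:
                ys,xs=np.where(l==i)
                P=np.array([pt(f,u,v,0) for u,v in zip(xs,ys) if f["depth"][v,u]>0])
                print(n,c,s[i],ce[i].round(1),np.median(P,0).round(1),P.mean(0).round(1))
    # panel plane
    im=f["color"][y0-90:y1+10,x0-30:x1+10]
    cv2.imwrite(f"pics/{n}crop.png",cv2.resize(f["color"][y0-20:y1+20,x0-20:x1+20],None,fx=3.4,fy=3.4,interpolation=cv2.INTER_CUBIC))
```

```text
top blue [227 255  16  22 200] [234.5 265.9] [487.7 139.6  66.6] [487.9 140.   67. ]
top yel [354 215  29  26 296] [364.9 224.4] [ 573.6 -131.7   66.7] [ 569.2 -138.3   65.8]
top yel [257 246  15  22 202] [264.  256.9] [505.   77.1  66.7] [505.3  77.3  67.6]
top green [326 231  14  14 148] [332.1 237.1] [543.8 -67.1  70. ] [543.6 -67.4  70.1]
top red [362 220  17  17 235] [370.  228.1] [ 559.8 -144.2   89.8] [ 559.8 -144.6   89.5]
top red [286 238  15  22 198] [293.5 248.6] [520.6  13.8  66.8] [521.3  14.5  67.3]
side blue [216 207  19  17 136] [224.9 215.6] [487.3 138.3  67.7] [486.8 139.5  68.6]
side yel [230 221  20  18 158] [238.9 230. ] [503.5  75.6  67.7] [503.   76.8  68.7]
side yel [297 279  20  28 205] [309.5 293.7] [ 580.9 -159.    69.3] [ 578.1 -156.4   68.7]
side yel [285 284   4  18  51] [286.6 292.6] [ 539.4 -132.    60.3] [ 539.7 -132.    60.8]
side green [270 262  14  12 133] [276.4 267.5] [540.7 -68.8  71.1] [541.1 -68.6  70.9]
side red [244 236  21  19 167] [254.1 245.8] [519.1  13.   67.8] [519.3  14.1  68.2]
side red [290 278  18  19 269] [298.2 286.6] [ 556.1 -150.1   90.2] [ 556.3 -149.    89.1]
```

View pics/topcrop.png

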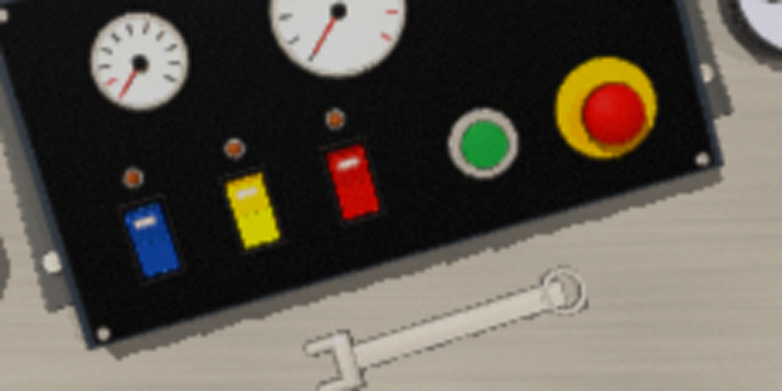

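Emit:
apply_moves(commands="-1 30 44 0 0 0 0;-1 30 44 0 0 0 0;-1 30 44 0 0 0 0;-1 30 44 0 0 0 0;-1 30 44 0 0 0 0")

```text
clock: 0.78
tool_pos: [303.0, -306.8, 231.0]
ee_rot: [-0.0, 0.99, 0.14, 0.0]
wrist_force: [0.2, -0.1, -0.3]
grip_width: -0.0
```

Emit:
apply_moves(commands="-1 30 44 0 0 0 0;-1 30 44 0 0 0 0;-1 30 44 0 0 0 0;-1 30 44 0 0 0 0;-1 30 44 0 0 0 0")

```text
clock: 1.4
tool_pos: [453.0, -86.8, 231.1]
ee_rot: [0.0, 0.99, 0.14, -0.0]
wrist_force: [1.6, -0.6, -0.1]
grip_width: 0.3
```

Emit:
apply_moves(commands="-1 25 34 -30 0 0 -0.6;-1 25 34 -30 0 0 -0.6;-1 25 35 -30 0 0 0;-1 0 0 -31 0 0 0;-1 0 0 0 0 0 0")

```text
clock: 2.02
tool_pos: [524.9, 15.2, 106.7]
ee_rot: [-0.001, 0.991, 0.13, -0.004]
wrist_force: [-0.3, -0.1, -0.4]
grip_width: -0.3
```

Run:
```python
from h import *
import pickle
print(sensors.get_obs()["tool_pos"],sensors.get_obs()["wrist_force"])
a=[]
for n in ["top","side","wrist"]:
    f=grab_frame(n); pickle.dump(f,open(n+"1.pkl","wb"))
    cv2.imwrite(f"pics/{n}1.png",f["color"])
f=pickle.load(open("side1.pkl","rb"));cv2.imwrite("pics/s1c.png",cv2.resize(f["color"][120:320,180:380],None,fx=3,fy=3))
```

```text
[524.94617048  15.17842857 106.74395058] [-0.27994327 -0.07584545 -0.35874177]
```

View pics/s1c.png

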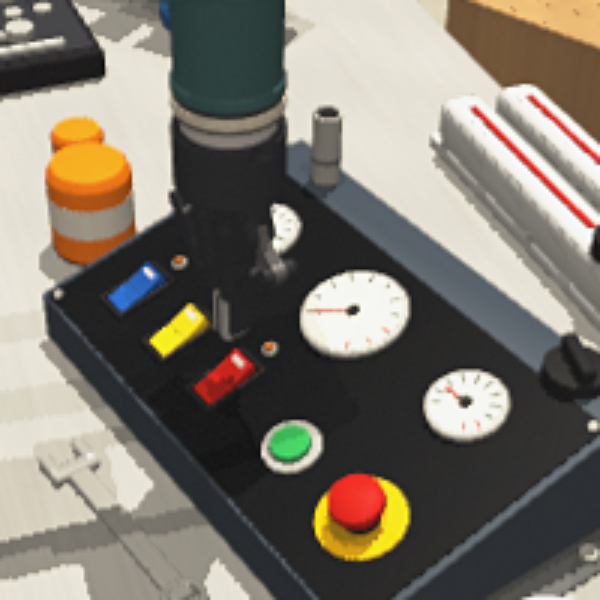

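View pics/wrist1.png

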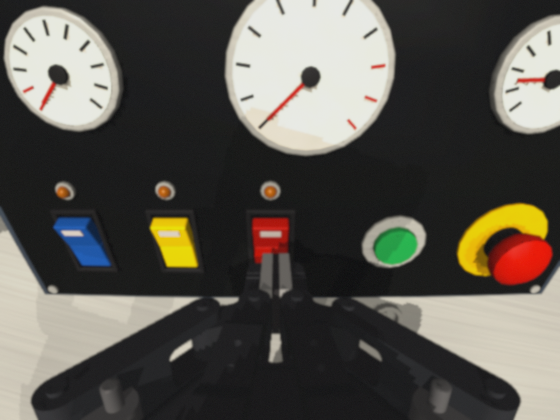

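Emit:
apply_moves(commands="-1 0 0 -10 0 0 0;-1 0 0 -10 0 0 0;-1 0 0 0 0 0 0")

```text
clock: 2.55
tool_pos: [526.4, 14.4, 89.1]
ee_rot: [-0.0, 0.992, 0.129, -0.001]
wrist_force: [0.2, 0.2, 0.3]
grip_width: 0.3
```

Emit:
apply_moves(commands="-1 1.5 1.5 -6 0 0 0;-1 0 0 -4 0 0 0;-1 0 0 -4 0 0 0;-1 0 0 0 0 0 0")

```text
clock: 3.05
tool_pos: [529.0, 16.0, 76.3]
ee_rot: [0.0, 0.992, 0.13, 0.0]
wrist_force: [0.6, -1.0, -0.2]
grip_width: 0.0
```

Emit:
apply_moves(commands="-1 0 0 -3 0 0 0;-1 0 0 -3 0 0 0;-1 0 0 0 0 0 0")

```text
clock: 3.42
tool_pos: [529.6, 16.0, 70.8]
ee_rot: [0.0, 0.992, 0.13, 0.001]
wrist_force: [1.7, 0.7, 3.8]
grip_width: -0.3
```

```bash
cat > look.py <<'E'
from h import *
import sys
t=sys.argv[1]
o=sensors.get_obs();print(o["clock"],o["tool_pos"].round(1),o["wrist_force"].round(1))
w=grab_frame("wrist")["color"];s=grab_frame("side")["color"]
cv2.imwrite(f"pics/{t}.png",np.hstack([cv2.resize(w[170:320],(0,0),fx=.7,fy=.7)[:, :],np.zeros((105,8,3),np.uint8)]) if 0 else np.vstack([cv2.resize(w[170:310],(784,196)),cv2.resize(s[190:320,180:380],(616,400),interpolation=cv2.INTER_CUBIC)[:, :] if 0 else cv2.copyMakeBorder(cv2.resize(s[190:320,180:380],(616,400),interpolation=cv2.INTER_CUBIC),0,0,0,168,cv2.BORDER_CONSTANT)]))
E
python3 look.py r1
```

```text
3.425 [529.6  16.   70.8] [1.7 0.7 3.8]
```

View pics/r1.png

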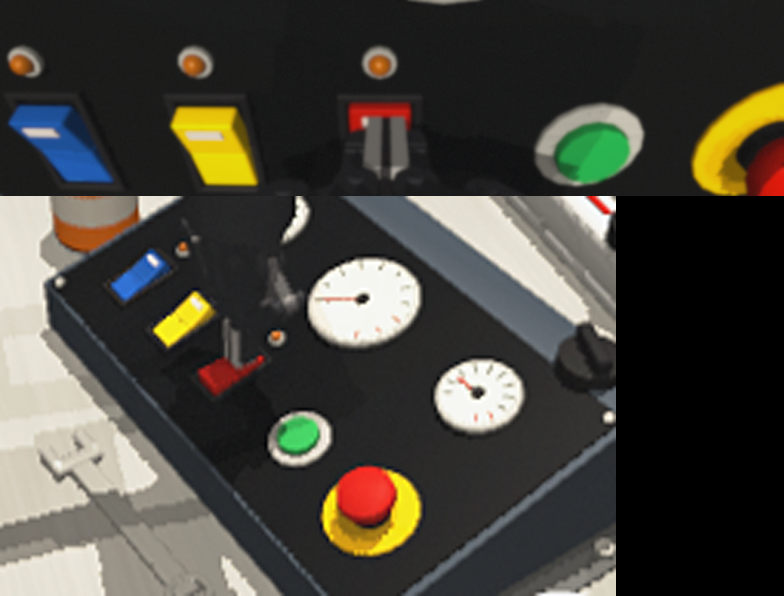

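The closed tips are on the red rocker's far half (at about 385,140 in the wrist view), roughly centred across it, and it is turning. I'll keep pressing.

Emit:
apply_moves(commands="-1 0 0 -2 0 0 0;-1 0 0 -2 0 0 0;-1 0 0 0 0 0 0")

```text
clock: 3.9
tool_pos: [530.0, 16.0, 68.6]
ee_rot: [0.0, 0.992, 0.13, 0.001]
wrist_force: [-1.2, 1.1, 11.0]
grip_width: 0.0
```

Emit:
apply_moves(commands="-1 0 0 -1 0 0 0;-1 0 0 0 0 0 0")

```text
clock: 4.15
tool_pos: [530.0, 16.0, 68.5]
ee_rot: [0.0, 0.992, 0.13, 0.002]
wrist_force: [-1.9, 0.4, 16.0]
grip_width: -0.1
```

Emit:
apply_moves(commands="-1 0 0 -1 0 0 0;-1 0 0 0 0 0 0;-1 0 0 12 0 0 0;-1 0 0 20 0 0 0;-1 -8 31 0 0 0 0")

```text
clock: 4.78
tool_pos: [520.9, 45.8, 96.6]
ee_rot: [0.001, 0.992, 0.128, -0.0]
wrist_force: [-0.4, 0.3, -0.7]
grip_width: 0.4
```

Emit:
apply_moves(commands="-1 -9 31 0 0 0 0;-1 0 0 0 0 0 0")

```text
clock: 5.03
tool_pos: [509.7, 79.3, 94.6]
ee_rot: [-0.0, 0.991, 0.131, -0.002]
wrist_force: [0.6, -0.1, -0.1]
grip_width: -0.1
```

```bash
python3 look.py r2
```

```text
5.025 [509.7  79.3  94.6] [ 0.6 -0.1 -0.1]
```

View pics/r2.png

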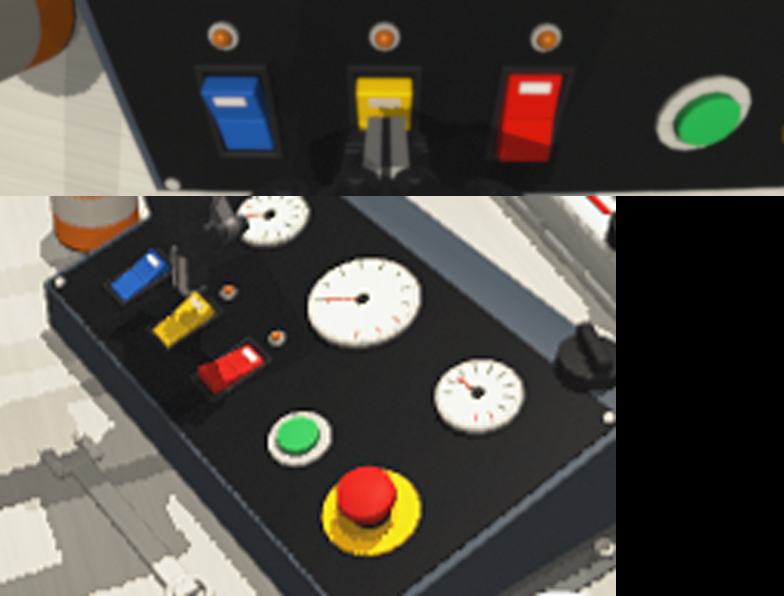

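The red rocker (wrist view 530,115) now has its near end up, so it is on. The tips are lined up over the yellow rocker at (385,110). The blue rocker hasn't moved.

Emit:
apply_moves(commands="-1 1 0 -10 0 0 0;-1 0 0 -6 0 0 0;-1 0 0 -4 0 0 0;-1 0 0 -3 0 0 0;-1 0 0 -3 0 0 0")

```text
clock: 5.75
tool_pos: [514.3, 78.0, 71.5]
ee_rot: [0.0, 0.992, 0.129, 0.002]
wrist_force: [1.8, 0.0, 4.1]
grip_width: -0.1
```

Emit:
apply_moves(commands="-1 0 0 -2 0 0 0;-1 0 0 -2 0 0 0;-1 0 0 0 0 0 0")

```text
clock: 6.12
tool_pos: [514.2, 78.1, 68.7]
ee_rot: [0.0, 0.992, 0.13, 0.002]
wrist_force: [0.3, -0.1, 10.9]
grip_width: 0.2
```

Emit:
apply_moves(commands="-1 0 0 -2 0 0 0;-1 0 0 0 0 0 0;-1 0 0 15 0 0 0;-1 0 0 20 0 0 0;-1 0 0 0 0 0 0")

```text
clock: 6.75
tool_pos: [513.1, 78.1, 100.0]
ee_rot: [0.0, 0.992, 0.13, 0.0]
wrist_force: [0.8, 0.7, -0.4]
grip_width: -0.3
```

Emit:
apply_moves(commands="-1 5 -37 0 0 0 0;-1 5 -37 0 0 0 0;-1 5 -37 0 0 0 0;-1 5 -37 0 0 0 0;-1 0 0 -5 0 0 0")

```text
clock: 7.38
tool_pos: [532.2, -72.0, 92.7]
ee_rot: [-0.0, 0.992, 0.128, -0.001]
wrist_force: [0.6, 0.4, -0.5]
grip_width: 0.0
```

```bash
python3 look.py r3; python3 -c "
from h import *;print(sensors.get_obs()['tool_pos'])"
```

```text
7.375 [532.2 -72.   92.7] [ 0.6  0.4 -0.5]
[531.30212044 -69.52764056  91.95008115]
```

View pics/r3.png

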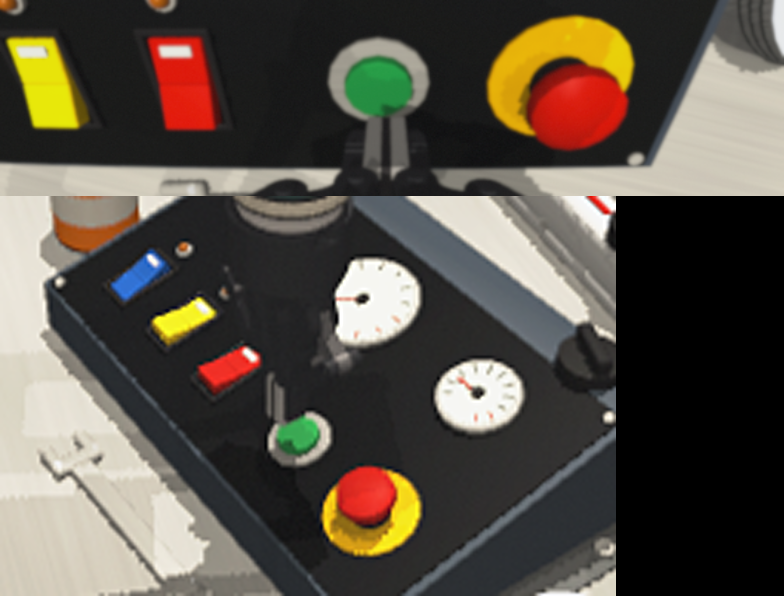

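Both rockers are on. The tips are over the near part of the green button (380,85), about 2 to 3 mm to its right.

Emit:
apply_moves(commands="-1 3 2 -8 0 0 0;-1 0 0 -6 0 0 0;-1 0 0 -5 0 0 0;-1 0 0 0 0 0 0")

```text
clock: 7.98
tool_pos: [535.5, -67.5, 74.6]
ee_rot: [-0.0, 0.992, 0.13, -0.001]
wrist_force: [-0.0, 0.0, 0.6]
grip_width: 0.2
```

Emit:
apply_moves(commands="-1 0 0 -3 0 0 0;-1 0 0 -3 0 0 0;-1 0 0 -2 0 0 0;-1 0 0 0 0 0 0")

```text
clock: 8.48
tool_pos: [536.7, -67.9, 68.2]
ee_rot: [0.0, 0.992, 0.13, 0.001]
wrist_force: [1.8, 0.6, 3.9]
grip_width: -0.0
```

Emit:
apply_moves(commands="-1 0 0 -2 0 0 0;-1 0 0 -2 0 0 0;-1 0 0 -2 0 0 0;-1 0 0 0 0 0 0")

```text
clock: 8.98
tool_pos: [537.6, -67.8, 64.3]
ee_rot: [0.0, 0.992, 0.13, 0.002]
wrist_force: [-0.8, 1.5, 12.3]
grip_width: 0.2
```

Emit:
apply_moves(commands="-1 0 0 -1.5 0 0 0;-1 0 0 0 0 0 0;-1 0 0 0 0 0 0;-1 0 0 0 0 0 0;-1 0 0 0 0 0 0")

```text
clock: 9.6
tool_pos: [537.7, -67.8, 64.1]
ee_rot: [0.001, 0.992, 0.13, 0.003]
wrist_force: [-4.1, 2.8, 17.4]
grip_width: 0.2
```

```bash
python3 look.py r4
```

```text
9.6 [537.7 -67.8  64.1] [-4.1  2.8 17.4]
```

View pics/r4.png

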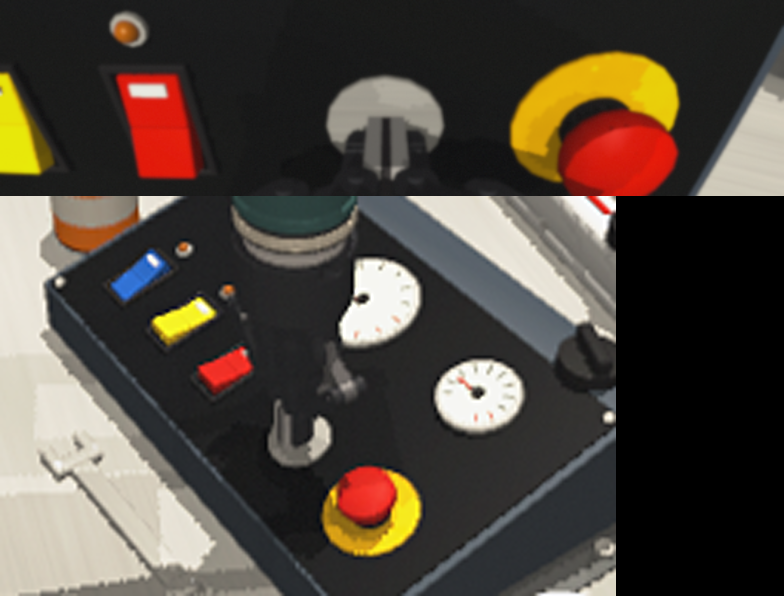

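The button is right in: the tip stopped at z 64.1 and force is rising, which matches the predicted hard stop. The green cap has disappeared level with its ring (wrist view 385,115). I'll hold it longer and then let go.

Emit:
apply_moves(commands="-1 0 0 0 0 0 0;-1 0 0 0 0 0 0;-1 0 0 0 0 0 0;-1 0 0 0 0 0 0;-1 0 0 0 0 0 0")

```text
clock: 10.32
tool_pos: [537.7, -67.9, 64.1]
ee_rot: [0.001, 0.992, 0.13, 0.003]
wrist_force: [-3.2, 3.2, 18.0]
grip_width: -0.2
```

Emit:
apply_moves(commands="-1 0 0 0 0 0 0;-1 0 0 0 0 0 0;-1 0 0 0 0 0 0;-1 0 0 0 0 0 0;-1 0 0 0 0 0 0")

```text
clock: 10.95
tool_pos: [537.7, -67.8, 64.1]
ee_rot: [0.001, 0.992, 0.13, 0.003]
wrist_force: [-4.1, 2.7, 18.0]
grip_width: -0.0
```

Emit:
apply_moves(commands="-1 0 0 12 0 0 0;-1 0 0 25 0 0 0;-1 0 0 50 0 0 0;-1 0 0 50 0 0 0;-1 -30 0 0 0 0 0")

```text
clock: 11.58
tool_pos: [508.3, -68.9, 201.2]
ee_rot: [0.002, 0.992, 0.13, 0.004]
wrist_force: [-0.1, -0.3, -0.6]
grip_width: 0.0
```

Emit:
apply_moves(commands="-1 -40 0 0 0 0 0;-1 -40 0 0 0 0 0;-1 0 0 0 0 0 0")

```text
clock: 11.95
tool_pos: [423.3, -67.9, 195.7]
ee_rot: [-0.0, 0.992, 0.129, -0.001]
wrist_force: [-0.4, -0.2, 0.2]
grip_width: 0.4
```

Run:
```python
from h import *
o=sensors.get_obs();print(o["clock"],o["tool_pos"].round(1),o["wrist_force"].round(1))
t=grab_frame("top")["color"];s=grab_frame("side")["color"]
cv2.imwrite("pics/end.png",np.hstack([cv2.resize(t[100:310,140:400],(400,323)),cv2.resize(s[150:310,180:378],(400,323))]))
f=grab_frame("top")["color"]
import pickle
a=pickle.load(open("top0.pkl","rb"))["color"]
d=cv2.absdiff(a,f).max(2);cv2.imwrite("pics/endd.png",np.vstack([d[:300],]))
```

```text
11.95 [423.3 -67.9 195.7] [-0.4 -0.2  0.2]
```

View pics/end.png

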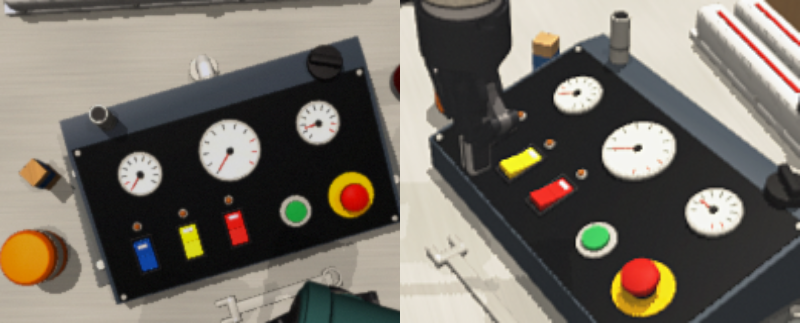

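View pics/endd.png

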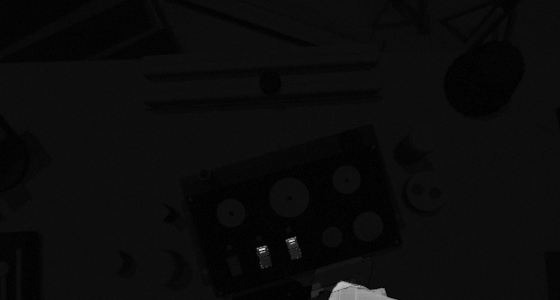

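The difference picture shows that only the yellow (263,257) and red (293,248) rockers changed. The button is back out, and the fan rocker, e-stop and loose parts are unchanged.

```bash
python3 -c "
from h import *
print(sign_off())"
```

```text
the job is handed in; nothing more can be done
None
```

I carried out the start sequence and handed the job in at about 12 s of the 38 s allowed. The hand-in reports no verdict.

1. **Rockers:** I pressed the red ignition rocker on first, then the yellow fuel-pump rocker. I used the closed fingertips and pressed each one to its hard stop; the last force readings were 16 N on red and 11 N on yellow, before a final nudge on each.
2. **Start button:** I pushed it in to its stop, with the tip steady at z 64.1 mm under about 18 N, and kept it in for roughly 2 s. Then I let go and backed the arm clear.

**Last checks:**
- **Top view against the first picture:** only the red and yellow rockers had changed. The start button was back out, and the fan rocker and emergency stop were as before. The parts and tools in view had not moved.
- **Wrench:** the arm partly covered it in that view. The part still visible in the last pictures looked undisturbed.
- **Contact:** the wrist force was about zero, so the arm was touching nothing.
- **Not measured:** I couldn't read the joint values directly. That the rockers are on and the button went right in comes from the forces, tip heights and pictures.

None of the checks failed or disagreed.

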